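# Set the inspection stage to the long scale line and trigger the camera

### The arm

A 6-joint arm with a two-finger parallel gripper is mounted at the origin on the work surface. World frame = base frame: x ahead of the robot, y to its left, z up, the work surface at z = 0. Lengths are in m, angles in rad, forces in N, time in s.
With the tool pointing down it reaches from about 0.35 to 0.775 m from the base axis. Payload 7.3 kg.
Tool frame: the origin (TCP) lies at the centre of the arm's flange, where the gripper is bolted on; the fingertips stand 178 mm ahead of it and the grasp point (between the pads) lies 159 mm ahead of it (env.hold_point_z is the distance from the TCP to the grasp point, in m); z points along the fingers, y is the direction in which the jaws open and shut (so a half turn about z gives the same grasp; the last joint's range is limited). The gripper opens to 92 mm and grips with 3 to 60 N. Pads are 19 mm wide; open, the fingers measure 130 mm over their backs; the gripper's body (75 mm by 190 mm) begins 47 mm behind the grasp point.
Start: joints at [-1.361, 0.342, 1.524, -0, 1.275, -0.146], TCP at [0.183, -0.492, 0.405] pointing down, gripper open.
Joint ranges: [-2.53, 2.53], [-0.77, 2.02], [0.04, 2.7], [-1, 4.14], [0.28, 2.66], [-3.11, 3.11]. Speed limits (rad/s): [2.57, 2.57, 3.14, 3.14, 3.14, 3.14].

### API

Orientations are given as a unit quaternion [w, x, y, z].
In Python, from cell import telemetry, cams, ticket, env gives the robot as it stands.
- The arm moves only by the tool step_arm, never from a script. Its argument "moves" is a list of rows, each a list of 7 numbers: the closure, from 0 (fully open) to 1 (shut), then the shift along the tool's x, y, z in cm, then the turn, a rotation vector about the tool's x, y, z in degrees. In form: [[claw, x, y, z, rx, ry, rz], ...]. A call has 1 to 10 rows; each row shifts and turns the commanded pose from where the row before left it, along the tool's axes as they then stand; what a row does not reach is not made up. A row lasts 1/8 s, in which the tool goes at most 62.5 mm and 10.7 degrees, less where a joint would pass 70% of its speed; a pose out of reach is approached as far as the arm can. A call is refused whole if a number of a shift passes 6.25 or a number of a turn 10.7, either way. A call with a gripper value outside its range is refused whole. The fingers move at their own pace and stop on an object; "force" is the grip in N (left out, the last holds). Time passes only in rows, so rows that do not move let the fingers close. It gives the time, the measured TCP pose, the force and the opening at its end, in the units of the state.
- telemetry.read_state(): the state, without advancing time (a new reading comes with each control period).
- cams.snapshot(name): name is "scene" or "top"; returns the picture (384x512x3 uint8, red, green, blue); there is no depth.
- cams.get_calibration(name): a dict with "vertical_fov" (degrees; the focal length in pixels is half the picture's height over the tangent of half this angle, whatever the lens; pixels are square), "cx", "cy" (the principal point, pixels), "dist_coeffs" ([k1, k2, p1, p2, k3] as OpenCV has them; the pictures are not rectified), "world_to_cam" (4x4, takes a point from world to camera coordinates). Camera axes: x right, y down, z forward; pixel columns grow to the right and rows downward; lengths in m; the calibration is good to about 2 mm. A picture is of the moment at which its call begins. get_calibration takes no time and is no camera call.
- ticket.finish_job(): hands the job in, once; it reports no verdict.
The state is a dict: "time": time; "q": joint angles; "qvel": joint speeds; "effort": joint torques, N m; "eef_pos": TCP position; "tool_rot": TCP orientation; "wrist_force": force on the tool from outside, world axes, zero at the start; "torque": the same for the moment, N m; "width": finger opening in m.
Only numpy, scipy, OpenCV 4.12 (cv2) and the standard library are available. Lean on these libraries where they do the work, as an engineer would, in place of code of your own. Each camera call takes 0.05 s, during which the arm holds its last target.

### The job

With a fingertip, push the upright lug around to turn the stage's dial until the dial's index mark lines up with the one long line on the scale ring, leave the dial there, and then press the push button on the control box to take the picture. Only push: do not pinch the lug, do not press the button before the mark is lined up, and leave the loose optics, samples and tools around the stage where they are. Finish with the button let go and the hand clear of everything.

Things in the scene. Friction and masses are not known exactly. Their poses are not given: they have to be found in the camera images.
- dial_axis (a point): Point on the vertical turning axis of the dial, at the height of the dial's flat top (42 mm above the table). The dial is a plain aluminium disc, 149 mm across at its foot and 142 mm at its top, at the middle of a round stage (dark foot 216 mm across, 12 mm high). At the middle of the dial stands a fixed round sample mount, 34 mm across and 12 mm high. The stage is bolted down; its place varies.
- index_mark (a point): Outer end of the index mark at the dial's rim, 74 mm from the axis. The index mark is the single black line, 4 mm wide, that runs outwards on the dial's top; it turns with the dial.
- target_line (a point): Inner end of the target line on the aluminium scale ring that surrounds the dial (ring 204 mm across, top 36 mm above the table), 74 mm from the axis. The target line is the one long line (25 mm long, 4 mm wide, running out towards the ring's edge); the 35 others, every 10 degrees, are 9 mm long and 2 mm wide. The ring does not move during the task, but its setting varies from start to start. The dial is set when index_mark and this point lie over each other seen from above.
- lug_mid (a point): Middle of the upright steel lug on the dial, diametrically opposite the index mark, 54 mm from the axis and 56 mm above the table. The lug is a fin 28 mm long (radially), 16 mm thick (along the direction of turning) and 28 mm high: it stands on the dial's top at 42 mm and ends 70 mm above the table. It is pushed sideways on one of its two broad faces, along a circle about the axis; pressing on both broad faces at once counts as pinching.
- dial (a joint): Angle of the dial, rad, growing counter-clockwise seen from above. It turns freely either way through more than a full turn, needs about 2 to 3 N at the lug, and stays where it is left without coasting.
- trigger_top (a point): Centre of the top of the push button: a black round button 30 mm across on a grey housing, on top of a cream control box 120 x 100 x 45 mm that is fixed to the table left or right of the stage (a closed case of the same size and colour, without a button, stands on the other side). It is pressed straight down.
- trigger (a joint): Travel of the push button, m: 0 is up, 0.006 fully down, which takes 5 N; a spring brings it back up. It takes the picture at 0.004.
- objective_short: Loose microscope objective, 30 mm across, 42 mm high; bystander, to be left alone. Origin under its centre.
- objective_long: Loose microscope objective, 30 mm across, 56 mm high; bystander. Origin under its centre.
- eyepiece: Loose black eyepiece, 36 mm across, 46 mm high; bystander. Origin under its centre.
- mounted_sample: Loose grey sample puck, 32 mm across, 16 mm high; bystander. Origin under its centre.
- sample_jar: Loose white jar, 40 mm across, 55 mm high, beyond the control box; bystander. Origin under its centre.
- dish: Loose shallow steel dish, 64 mm across, 16 mm high, beyond the closed case; bystander. Origin under its centre.
- driver: Loose screwdriver, 120 mm long, lying on the robot's side of the stage, to the left; bystander. Its x axis runs along it.
There are look-alikes about, which are no part of the job. Leave any orange or red look-alike of the part that bears trigger_top alone.

How it is judged:
By the outcome, as a careful person would: the job done as asked, in the order asked, and still so for the second after the job is handed in, with the robot touching nothing.
It also fails if it takes over 64 s, if anything falls off the work surface, if the arm or the gripper's body presses on something with over 40 N, if the wrist force passes 120 N, or if a joint passes its speed limit or range.

## Working session

There is one attempt and no reset: what is moved stays moved. The work goes in short steps, Python scripts to look and compute and a tool call to move; the robot and the scene stay as the last step left them, time stands still between calls to the robot, and variables do not carry over. Pictures are saved under pics/ and viewed, and the job is handed in when it is done.

Besides the shell and the picture viewer there is one more tool, called after "Request:" by a JSON object that holds its "fn" and its "kwargs". step_arm: Moves the arm, as the interface text tells. Its arguments: {"type":"object","properties":{"moves":{"type":"array","items":{"type":"array","items":{"type":"number"}}},"force":{"type":"number"}},"required":["moves"]}

```bash
mkdir -p pics; ls; python3 - <<'E'
from cell import telemetry,cams,env
import cv2,numpy as np
np.set_printoptions(suppress=True,precision=4)
for n in("scene","top"):
    cv2.imwrite(f"pics/{n}0.png",cams.snapshot(n)[:,:,::-1]); print(n,cams.get_calibration(n))
print(telemetry.read_state(),env.hold_point_z)
E
```

```text
pics
scene {'vertical_fov': 56.17975349328968, 'cx': 253.2812132099507, 'cy': 189.1748443257183, 'dist_coeffs': array([-0.0355,  0.    ,  0.    ,  0.    ,  0.    ]), 'world_to_cam': array([[ 0.055 ,  0.9984, -0.0103, -0.0879],
       [ 0.85  , -0.0522, -0.5243, -0.4319],
       [-0.524 ,  0.0201, -0.8515,  1.5477],
       [ 0.    ,  0.    ,  0.    ,  1.    ]])}
top {'vertical_fov': 47.32908445134716, 'cx': 259.9940136997865, 'cy': 193.70462904005916, 'dist_coeffs': array([0.0554, 0.    , 0.    , 0.    , 0.    ]), 'world_to_cam': array([[ 0.0162, -0.9996,  0.0231,  0.0449],
       [-0.994 , -0.0186, -0.1074,  0.5776],
       [ 0.1078, -0.0213, -0.9939,  1.2121],
       [ 0.    ,  0.    ,  0.    ,  1.    ]])}
{'time': 0.1, 'q': array([-1.361 ,  0.3426,  1.5249,  0.    ,  1.2754, -0.146 ]), 'qvel': array([ 0.0006, -0.0007, -0.0038,  0.0016,  0.0012,  0.    ]), 'effort': array([  0.0017, -43.2005, -24.4694,   0.0719,   0.0526,  -0.    ]), 'eef_pos': array([ 0.1829, -0.492 ,  0.4041]), 'tool_rot': array([-0.0007,  0.9842,  0.177 , -0.    ]), 'wrist_force': array([ 0.6111,  0.262 , -0.3236]), 'torque': array([-0.0098,  0.0444,  0.0328]), 'width': 0.09179049170104034} 0.1592
```

View pics/scene0.png

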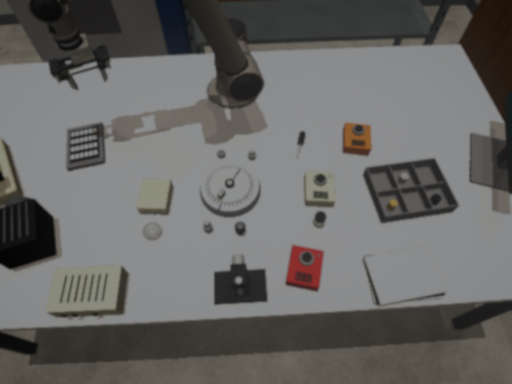

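View pics/top0.png

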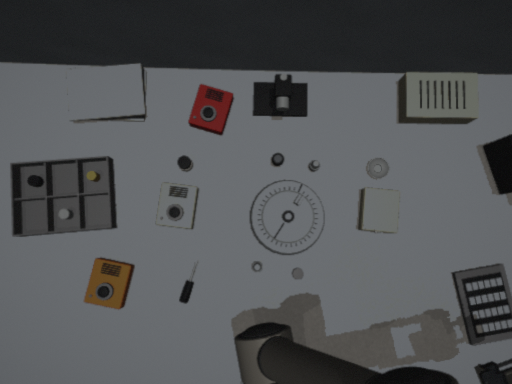

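The top view shows the stage at about (288,217), the cream button box at (177,205) with its button at (175,212), and the closed case at (380,210). I'll zoom in on the stage.

```bash
python3 - <<'E'
import cv2
a=cv2.imread("pics/top0.png")[172:262,243:333]; b=cv2.imread("pics/scene0.png")[150:225,190:270]
cv2.imwrite("pics/z1.png",cv2.resize(a,(590,590),interpolation=cv2.INTER_CUBIC))
cv2.imwrite("pics/z2.png",cv2.resize(b,(640,600),interpolation=cv2.INTER_CUBIC))
E
```

```text
(no output)
```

View pics/z1.png

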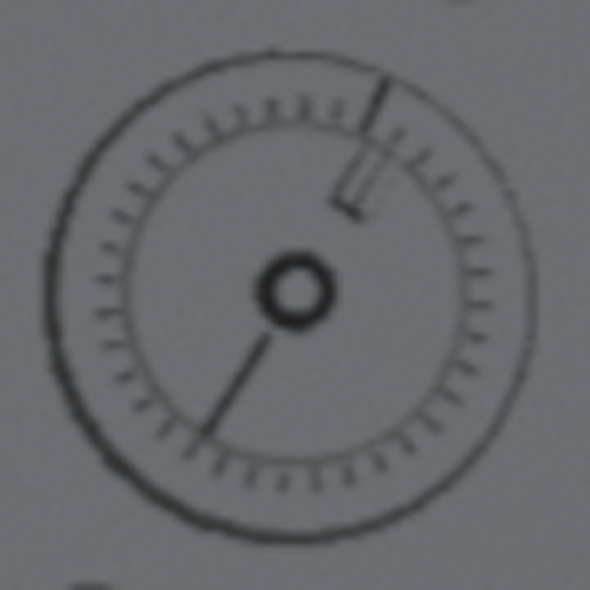

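View pics/z2.png

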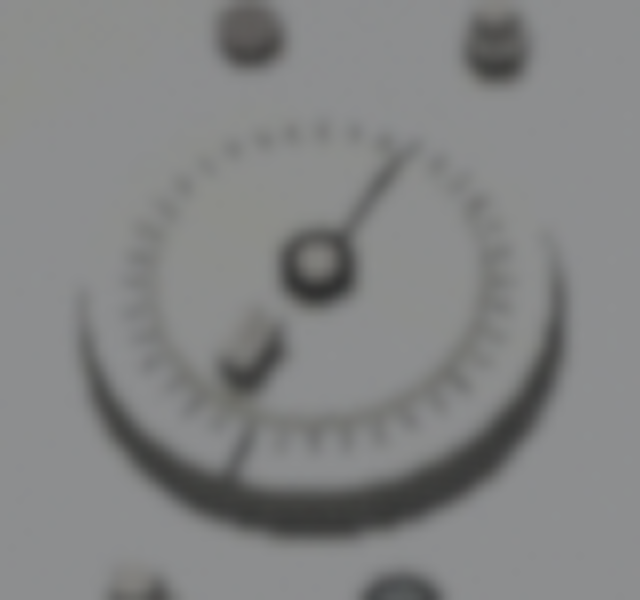

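```bash
cat > h.py <<'E'
import cv2,numpy as np
np.set_printoptions(suppress=True,precision=4)
from cell import cams,telemetry
def K(n):
    c=cams.get_calibration(n); f=192/np.tan(np.radians(c['vertical_fov'])/2)
    return np.array([[f,0,c['cx']],[0,f,c['cy']],[0,0,1]]),c['dist_coeffs'],c['world_to_cam']
def pix2w(n,p,z):
    k,d,T=K(n); u=cv2.undistortPoints(np.array(p,float).reshape(-1,1,2),k,d).reshape(-1,2)
    r=np.c_[u,np.ones(len(u))]@T[:3,:3]; c=-T[:3,:3].T@T[:3,3]
    return c+r*((z-c[2])/r[:,2])[:,None]
def w2pix(n,P):
    k,d,T=K(n); return cv2.projectPoints(np.array(P,float).reshape(-1,3),cv2.Rodrigues(T[:3,:3])[0],T[:3,3],k,d)[0].reshape(-1,2)
def rect(n,img,c,z,h=0.12,s=0.0005):
    # overhead map: rows go down = -x, cols right = -y
    m=int(2*h/s); i=np.arange(m)*s-h+s/2
    Y,X=np.meshgrid(c[1]-i,c[0]-i); X,Y=X,Y
    p=w2pix(n,np.c_[X.ravel(),Y.ravel(),np.full(X.size,z)]).reshape(m,m,2).astype(np.float32)
    return cv2.remap(img,p[...,0],p[...,1],cv2.INTER_CUBIC)
def circ(P):
    A=np.c_[2*P,np.ones(len(P))]; s=np.linalg.lstsq(A,(P**2).sum(1),rcond=None)[0]
    return s[:2],np.sqrt(s[2]+s[:2]@s[:2])
E
python3 - <<'E'
from h import *
for n,c0,b in(("top",(288,217),(175,212)),("scene",(230,185),(320,180))):
    g=cv2.cvtColor(cv2.imread(f"pics/{n}0.png"),cv2.COLOR_BGR2GRAY)
    c=pix2w(n,[c0],.042)[0]; print(n,c,"button",pix2w(n,[b],.06))
    cv2.imwrite(f"pics/r_{n}.png",cv2.normalize(rect(n,g,c,.042),None,0,255,cv2.NORM_MINMAX))
E
```

```text
top [ 0.5114 -0.0242  0.042 ] button [[0.5188 0.2875 0.06  ]]
scene [ 0.5159 -0.0204  0.042 ] button [[0.526  0.2879 0.06  ]]
```

View pics/r_top.png

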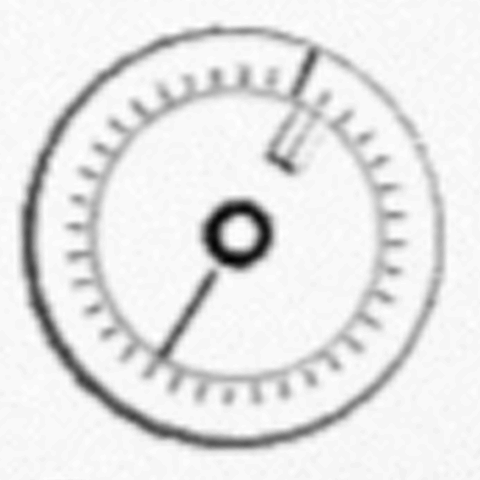

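View pics/r_scene.png

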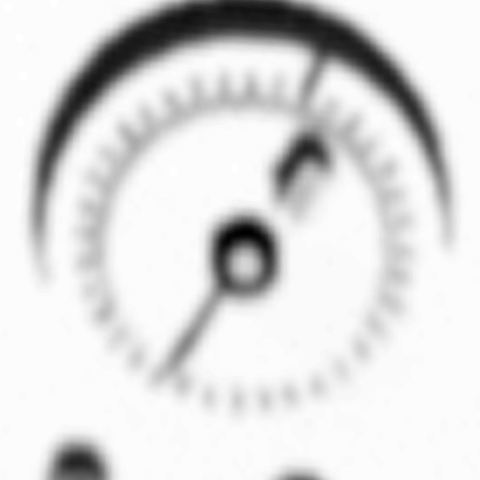

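```bash
cat > meas.py <<'E'
from h import *
def components(n,img,c,z,k=41,t=18,h=.12,s=.0005):
    r=rect(n,img,c,z,h,s); bh=cv2.morphologyEx(r,cv2.MORPH_BLACKHAT,np.ones((k,k),np.uint8))
    return r,bh
def axis(n,img,c):
    # tick circle: radial profile of darkness, at z=.036
    c=np.array(c[:2],float)
    for it in range(4):
        r,bh=components(n,img,c,.036)
        pol=cv2.warpPolar(bh,(240,720),(239.5,239.5),240,cv2.WARP_POLAR_LINEAR).astype(float)
        P=[]
        for a in range(0,720,4):
            w=pol[a:a+4,142:178].sum(0)  # placeholder band 71..89 mm
            P.append(w)
        # ring outer edge unused; use ticks: centroids of components in band
        m=np.zeros_like(bh); cv2.circle(m,(240,240),174,255,-1); cv2.circle(m,(240,240),153,0,-1)
        b=((bh>0.35*np.percentile(bh[m>0],98))&(m>0)).astype(np.uint8)
        N,l,st,ce=cv2.connectedComponentsWithStats(b)
        q=[ce[i] for i in range(1,N) if 20<st[i,4]<250]
        Q=np.array(q); W=np.c_[c[0]-(Q[:,1]-239.5)*.0005,c[1]-(Q[:,0]-239.5)*.0005]
        cc,R=circ(W); res=np.linalg.norm(W-cc,axis=1)-R
        cc,R=circ(W[abs(res)<.003]); c=cc
    return c,R,len(W)
def line_ang(n,img,c,z,r0,r1,near,half=12):
    # weighted blackness centroid along circles; returns angle (deg, world) and lateral fit
    out=[]
    aa=np.radians(np.arange(near-half,near+half,.25))
    for r in np.arange(r0,r1,.001):
        p=w2pix(n,np.c_[c[0]+r*np.cos(aa),c[1]+r*np.sin(aa),np.full(len(aa),z)]).astype(np.float32)
        v=cv2.remap(img,p[:,0][None],p[:,1][None],cv2.INTER_CUBIC)[0].astype(float)
        d=np.median(v)-v; i=d.argmax(); w=np.where(abs(np.arange(len(d))-i)*np.radians(.25)*r<.004,np.clip(d,0,None),0)
        out.append((r*1e3,np.degrees((w*aa).sum()/w.sum()),d.max()))
    return np.array(out)
E
python3 - <<'E'
from meas import *
for n,c0 in(("top",(.5114,-.0242)),("scene",(.5159,-.0204))):
    g=cv2.cvtColor(cv2.imread(f"pics/{n}0.png"),cv2.COLOR_BGR2GRAY)
    c,R,N=axis(n,g,c0); print(n,c,R,N)
    L=line_ang(n,g,c,.036,.078,.096,-68,8); print(L[::3]); print("target",np.median(L[:,1]))
    L=line_ang(n,g,c,.042,.028,.068,122,15); print(L[::5]); print("index",np.median(L[:,1]))
E
```

```text
top [ 0.5134 -0.0232] 0.08089523811311036 28
[[ 78.     -71.8609  19.5   ]
 [ 81.     -62.0414  19.5   ]
 [ 84.     -62.2173  20.    ]
 [ 87.     -62.7653   6.    ]
 [ 90.     -73.75     1.    ]
 [ 93.     -74.25     1.    ]]
target -72.01212740143009
[[ 28.     135.881    4.    ]
 [ 33.     135.7143   2.    ]
 [ 38.     116.5      1.    ]
 [ 43.     113.125    1.    ]
 [ 48.     122.125    1.    ]
 [ 53.     110.75     1.    ]
 [ 58.     107.5      1.    ]
 [ 63.     110.75     1.    ]
 [ 68.     126.9833   1.5   ]]
index nan
scene [ 0.0902 -0.0084] 0.08524353719205484 3
[[ 78.     -74.7601  15.5   ]
 [ 81.     -74.7364  11.    ]
 [ 84.     -74.845    5.    ]
 [ 87.     -74.9444   2.    ]
 [ 90.          nan   0.    ]
 [ 93.          nan   0.    ]]
target nan
[[ 28.     131.       1.    ]
 [ 33.     128.2426   2.    ]
 [ 38.     119.875    1.    ]
 [ 43.     134.8879   2.    ]
 [ 48.     126.       1.    ]
 [ 53.     125.125    1.    ]
 [ 58.          nan   0.    ]
 [ 63.     112.5      1.    ]
 [ 68.          nan   0.    ]]
index nanmeas.py:32: RuntimeWarning: invalid value encountered in scalar divide
  out.append((r*1e3,np.degrees((w*aa).sum()/w.sum()),d.max()))
```

```bash
python3 - <<'E'
from meas import *
for n,c0 in(("top",(.5114,-.0242)),("scene",(.513,-.023))):
    g=cv2.cvtColor(cv2.imread(f"pics/{n}0.png"),cv2.COLOR_BGR2GRAY)
    if n=="top": c,R,N=axis(n,g,c0)
    print(n,c,R,N)
    L=line_ang(n,g,c,.036,.078,.096,-22,8); print(L[::3]); print("target",np.nanmedian(L[:,1]))
    L=line_ang(n,g,c,.042,.028,.068,148,12); print(L[::5]); print("index",np.nanmedian(L[:,1]))
    # mount annulus centre
    r=rect(n,g,c,.048,.03); b=(r<r.max()*.6); y,x=np.nonzero(b); print("mount",c[0]-(y.mean()-59.5)*.0005,c[1]-(x.mean()-59.5)*.0005)
E
```

```text
top [ 0.5134 -0.0232] 0.08089523811311036 28
[[ 78.     -22.1914  34.5   ]
 [ 81.     -22.3788  35.    ]
 [ 84.     -22.4351  40.    ]
 [ 87.     -22.6406  38.5   ]
 [ 90.     -22.5926  49.    ]
 [ 93.     -22.5045  50.    ]]
target -22.484530535377992
[[ 28.     147.0012  27.5   ]
 [ 33.     147.3661  31.5   ]
 [ 38.     147.7024  36.5   ]
 [ 43.     147.6568  42.5   ]
 [ 48.     147.5109  41.5   ]
 [ 53.     147.755   44.5   ]
 [ 58.     147.4668  47.    ]
 [ 63.     147.7387  45.    ]
 [ 68.     147.7822  48.    ]]
index 147.68429870751555
mount 0.5125204088109397 -0.021678254412731097
scene [ 0.5134 -0.0232] 0.08089523811311036 28
[[ 78.     -23.3479  20.    ]
 [ 81.     -23.1465  25.5   ]
 [ 84.     -23.0772  27.5   ]
 [ 87.     -23.1023  29.    ]
 [ 90.     -23.1602  30.5   ]
 [ 93.     -23.1816  30.    ]]
target -23.145118849627046
[[ 28.     151.5651   9.5   ]
 [ 33.     150.099   12.    ]
 [ 38.     149.6779  13.    ]
 [ 43.     149.5054  17.5   ]
 [ 48.     149.1318  20.    ]
 [ 53.     148.9043  24.    ]
 [ 58.     149.0129  28.5   ]
 [ 63.     148.7565  28.5   ]
 [ 68.     148.4487  25.    ]]
index 149.19959677419357
mount 0.5155630590446103 -0.021580764998171693
```

Request:
{"fn": "step_arm", "kwargs": {"moves": [[1, 5.2, -3, 0, 0, 0, 0], [1, 5.2, -3, 0, 0, 0, 0], [1, 5.2, -3, 0, 0, 0, 0], [1, 5.2, -3, 0, 0, 0, 0], [1, 5.2, -3, 0, 0, 0, 0], [1, 5.2, -3, 0, 0, 0, 0], [1, 5.2, -3, 0, 0, 0, 0], [1, 5.2, -3, 0, 0, 0, 0], [1, 5.2, -3, 0, 0, 0, 0], [1, 5.2, -3, 0, 0, 0, 0]], "force": 20}}

```text
time: 1.35
eef_pos: [0.5668, -0.028, 0.4044]
tool_rot: [0.0, 0.984, 0.177, -0.0]
wrist_force: [-0.1, -2.2, -0.2]
width: 0.0008
```

Request:
{"fn": "step_arm", "kwargs": {"moves": [[1, 0, 0, 0, 0, 0, -10.5], [1, 0, 0, 0, 0, 0, -10.5], [1, 0, 0, 0, 0, 0, -10.5], [1, 0, 0, 0, 0, 0, -10.5], [1, 0, 0, 0, 0, 0, -10.5], [1, 0, 0, 0, 0, 0, -10.5], [1, 0, 0, 0, 0, 0, -10.5], [1, 0, 0, 0, 0, 0, -10.5], [1, 0, 0, 0, 0, 0, -10.5], [1, 0, 0, 0, 0, 0, -10.5]]}}

```text
time: 2.6
eef_pos: [0.5658, -0.0298, 0.4042]
tool_rot: [-0.0, 0.456, 0.89, -0.0]
wrist_force: [0.5, 0.3, 0.1]
width: 0.0004
```

Request:
{"fn": "step_arm", "kwargs": {"moves": [[1, 0, 0, 0, 0, 0, -10.5], [1, 0, 0, 0, 0, 0, -10.5], [1, 0, 0, 0, 0, 0, -1.3], [1, 0, 0, 0, 0, 0, 0], [1, 0, 0, 0, 0, 0, 0]]}}

```text
time: 3.22
eef_pos: [0.5658, -0.0298, 0.4046]
tool_rot: [-0.0, 0.279, 0.96, -0.0]
wrist_force: [-0.9, 0.0, 0.1]
width: 0.0007
```

Request:
{"fn": "step_arm", "kwargs": {"moves": [[1, -0.6, 2.4, 0, 0, 0, 0], [1, 0, 0, 5, 0, 0, 0], [1, 0, 0, 5, 0, 0, 0], [1, 0, 0, 3, 0, 0, 0], [1, 0, 0, 0, 0, 0, 0]]}}

```text
time: 3.85
eef_pos: [0.5831, -0.0126, 0.2725]
tool_rot: [-0.003, 0.279, 0.96, -0.0]
wrist_force: [0.2, -0.7, 0.9]
width: 0.0003
```

```bash
cat > look.py <<'E'
from h import *
import sys
t=sys.argv[1]; C=np.array([.5132,-.0228])
o=[]
for n in("top","scene"):
    im=cams.snapshot(n)[:,:,::-1].copy(); cv2.imwrite(f"pics/{n}_{t}.png",im)
    p=w2pix(n,[[*C,.042]])[0].astype(int); a=im[p[1]-55:p[1]+55,p[0]-50:p[0]+50]
    o.append(cv2.resize(a,(400,440),interpolation=cv2.INTER_CUBIC))
o=np.hstack(o); o=np.clip(o.astype(float)*1.7,0,255).astype(np.uint8)
cv2.imwrite(f"pics/look_{t}.png",o)
s=telemetry.read_state(); print(s['time'],s['eef_pos'],s['tool_rot'],s['wrist_force'])
E
python3 look.py a
```

```text
3.95 [ 0.5842 -0.0128  0.2757] [0.0007 0.2786 0.9604 0.    ] [ 1.0268  0.0755 -0.0757]
```

View pics/look_a.png

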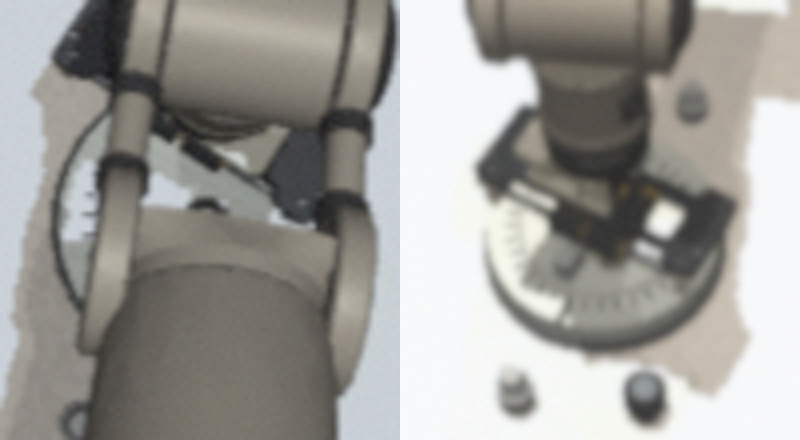

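The arm hides the dial in the top view. In the scene view the lug is free at about (570,262), with the gripper up and to its right. I'll descend and start contact slowly.

Request:
{"fn": "step_arm", "kwargs": {"moves": [[1, 0, 0, 2.4, 0, 0, 0], [1, 0, 0, 2.4, 0, 0, 0], [1, 0, 0, 0, 0, 0, 0], [1, 0, 0, 0, 0, 0, 0]]}}

```text
time: 4.45
eef_pos: [0.5844, -0.0128, 0.2287]
tool_rot: [0.002, 0.278, 0.96, 0.0]
wrist_force: [-0.4, -0.1, -0.2]
width: 0.0003
```

Request:
{"fn": "step_arm", "kwargs": {"moves": [[1, 0, -0.4, 0, 0, 0, 0], [1, 0, -0.4, 0, 0, 0, 0], [1, 0, -0.4, 0, 0, 0, 0], [1, 0, -0.2, 0, 0, 0, 0], [1, 0, 0, 0, 0, 0, 0]]}}

```text
time: 5.08
eef_pos: [0.5762, -0.0247, 0.2267]
tool_rot: [-0.0, 0.278, 0.96, -0.0]
wrist_force: [0.1, -0.3, 0.0]
width: 0.0007
```

```bash
python3 look.py b
```

```text
5.175 [ 0.5763 -0.0245  0.2267] [ 0.      0.2783  0.9605 -0.    ] [ 0.1558 -0.2658 -0.7381]
```

View pics/look_b.png

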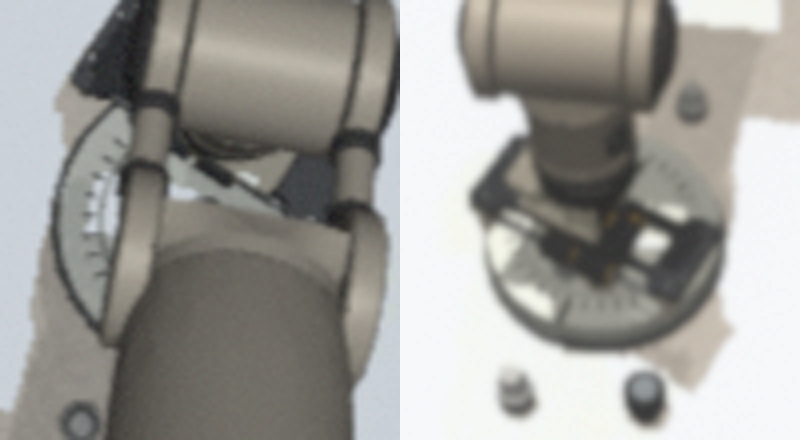

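Request:
{"fn": "step_arm", "kwargs": {"moves": [[1, 0, -0.2, 0, 0, 0, 0], [1, 0, -0.2, 0, 0, 0, 0], [1, 0, -0.2, 0, 0, 0, 0], [1, 0, -0.2, 0, 0, 0, 0]]}}

```text
time: 5.68
eef_pos: [0.572, -0.0313, 0.2267]
tool_rot: [0.0, 0.278, 0.96, 0.0]
wrist_force: [2.0, 2.0, -1.2]
width: 0.0004
```

Request:
{"fn": "step_arm", "kwargs": {"moves": [[1, 0, -0.2, 0, 0, 0, 0], [1, 0, -0.2, 0, 0, 0, 0]]}}

```text
time: 5.92
eef_pos: [0.5701, -0.0347, 0.2268]
tool_rot: [0.001, 0.278, 0.961, 0.0]
wrist_force: [4.2, 1.5, -1.9]
width: 0.0007
```

Request:
{"fn": "step_arm", "kwargs": {"moves": [[1, 0, -0.2, 0, 0, 0, 0], [1, 0, -0.2, 0, 0, 0, 0]]}}

```text
time: 6.18
eef_pos: [0.5679, -0.0383, 0.2269]
tool_rot: [0.001, 0.278, 0.961, -0.0]
wrist_force: [3.7, -0.1, -1.8]
width: 0.0002
```

Request:
{"fn": "step_arm", "kwargs": {"moves": [[1, -0.1, 0, 0, 0, 0, 5], [1, -0.2, 0, 0, 0, 0, 5], [1, -0.32, -0.78, 0, 0, 0, 8], [1, -0.32, -0.78, 0, 0, 0, 8], [1, -0.32, -0.78, 0, 0, 0, 8], [1, -0.32, -0.78, 0, 0, 0, 8], [1, -0.32, -0.78, 0, 0, 0, 8]]}}

```text
time: 7.05
eef_pos: [0.5454, -0.0733, 0.2267]
tool_rot: [-0.0, 0.66, 0.751, -0.0]
wrist_force: [2.0, 2.8, 0.2]
width: 0.0002
```

```bash
cat >> look.py <<'E'
q=s['tool_rot']; psi=2*np.arctan2(q[2],q[1]); phi=psi-np.pi
d=s['eef_pos'][:2]-C; u=np.array([np.cos(phi),np.sin(phi)]); v=np.array([-u[1],u[0]])
print("phi",np.degrees(phi),"u,t",d@u,d@v,'q6',s['q'][5],s['q'][0])
E
python3 look.py c
```

```text
7.15 [ 0.545  -0.0737  0.2267] [-0.0007  0.6587  0.7524 -0.0007] [-0.1845 -0.6297 -0.5412]
phi -82.3972831454536 u,t 0.05463312603001561 0.024771736630967822 q6 -0.40582131683275163 -0.2736011777554595
```

View pics/look_c.png

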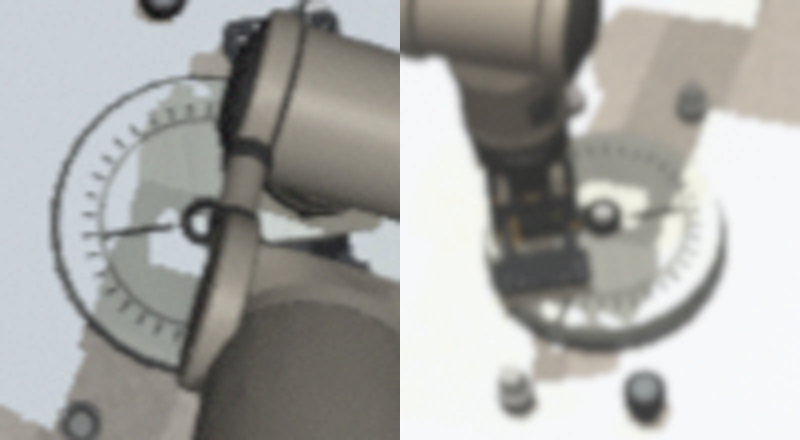

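The mark now points left (seen at (140,232) in the enlarged top view), so the dial is turning with the pusher. I'll carry on around the arc.

Request:
{"fn": "step_arm", "kwargs": {"moves": [[1, -0.32, -0.78, 0, 0, 0, 8], [1, -0.32, -0.78, 0, 0, 0, 8], [1, -0.32, -0.78, 0, 0, 0, 8], [1, -0.32, -0.78, 0, 0, 0, 8], [1, -0.32, -0.78, 0, 0, 0, 8], [1, -0.32, -0.78, 0, 0, 0, 8], [1, -0.32, -0.78, 0, 0, 0, 8]]}}

```text
time: 8.02
eef_pos: [0.4895, -0.0795, 0.2269]
tool_rot: [0.001, 0.935, 0.355, 0.0]
wrist_force: [3.0, -0.8, -0.7]
width: 0.0006
```

```bash
python3 look.py d
```

```text
8.125 [ 0.4889 -0.0791  0.2268] [-0.0002  0.9342  0.3567 -0.0006] [ 0.1293  0.5205 -0.2187]
phi -138.20395362022546 u,t 0.055656711653292154 0.02576198530962939 q6 0.5266265968093595 -0.31515960066278165
```

View pics/look_d.png

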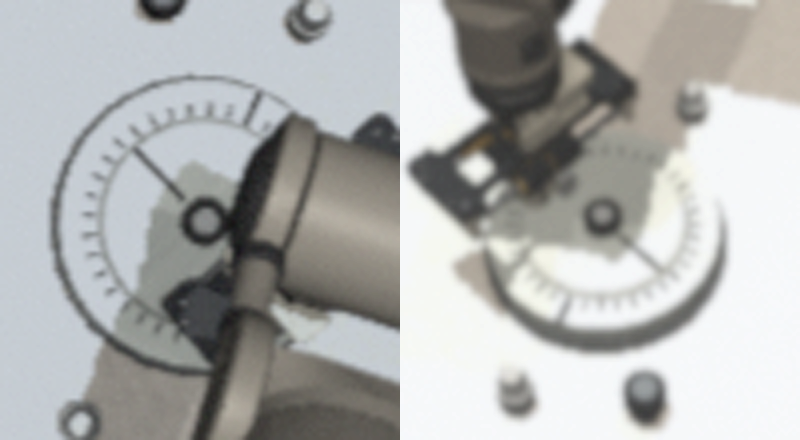

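Request:
{"fn": "step_arm", "kwargs": {"moves": [[1, -0.32, -0.78, 0, 0, 0, 8], [1, -0.32, -0.78, 0, 0, 0, 8], [1, -0.32, -0.78, 0, 0, 0, 8], [1, -0.32, -0.78, 0, 0, 0, 8], [1, -0.32, -0.78, 0, 0, 0, 8], [1, -0.32, -0.78, 0, 0, 0, 8], [1, -0.16, -0.39, 0, 0, 0, 4], [1, 0, 0, 0, 0, 0, 0]]}}

```text
time: 9.12
eef_pos: [0.454, -0.0397, 0.2267]
tool_rot: [0.0, 0.996, -0.087, -0.0]
wrist_force: [-0.7, -0.3, 0.3]
width: 0.0003
```

```bash
python3 look.py e; cat > idx.py <<'E'
from meas import *
import sys
t=sys.argv[1]; near=float(sys.argv[2]); C=(.5134,-.0232)
for n in("top","scene"):
    g=cv2.cvtColor(cv2.imread(f"pics/{n}_{t}.png"),cv2.COLOR_BGR2GRAY)
    L=line_ang(n,g,C,.036,.087,.097,-22.5,5); M=line_ang(n,g,C,.042,.030,.070,near,9)
    print(n,"target",np.nanmedian(L[:,1]),L[:,2].min(),"index",np.nanmedian(M[:,1]),M[::5,1],M[:,2].min())
    # cross-check: ends in world
    for nm,A,z in(("T",L,.036),("I",M,.042)):
        r=A[:,0]/1e3; a=np.radians(A[:,1]); x=r*np.cos(a); y=r*np.sin(a)
        k,b=np.polyfit(x,y,1); print("  line",nm,"dir",np.degrees(np.arctan(k)),"axis offset mm",b*np.cos(np.arctan(k))*1e3)
E
python3 idx.py e -12
```

```text
9.225 [ 0.4542 -0.0398  0.2267] [ 0.      0.9961 -0.0879 -0.0002] [-0.5457 -0.594  -0.4098]
phi -190.08810534525261 u,t 0.05509310591204993 0.027095807317245965 q6 1.4912109291958096 -0.25577822954318813
top target -22.541087962962965 31.5 index -8.718144450968879 [-7.5101 -8.7891 -8.9121 -8.2593 -8.7796 -8.9973 -8.5789 -8.6439 -8.9011] 19.5
  line T dir -24.19073148052468 axis offset mm 2.608939223987232
  line I dir -9.163826968623992 axis offset mm 0.44657028257196907
scene target -23.051955990220048 15.0 index -8.80708661417323 [-7.8672 -8.4583 -9.0557 -9.1548 -8.6805 -8.4234 -8.8795 -8.955  -8.8845] 8.0
  line T dir -22.87605378439868 axis offset mm -0.2943886990656612
  line I dir -9.211389115096413 axis offset mm 0.3973007373337017
```

View pics/look_e.png

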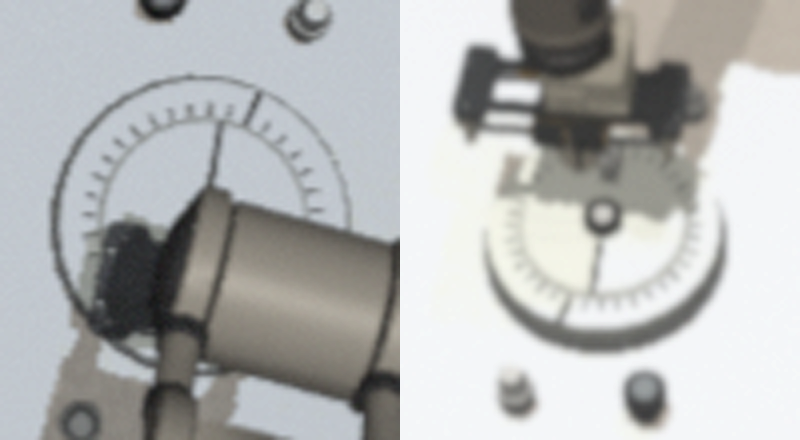

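Both views put the mark at about -8.7° and the target line at about -22.5 to -23°, so some 14° remain. I'll do 12° and measure again.

Request:
{"fn": "step_arm", "kwargs": {"moves": [[1, -0.17, -0.39, 0, 0, 0, 4], [1, -0.17, -0.39, 0, 0, 0, 4], [1, -0.17, -0.39, 0, 0, 0, 4], [1, 0, 0, 0, 0, 0, 0]]}}

```text
time: 9.72
eef_pos: [0.4521, -0.0272, 0.2266]
tool_rot: [0.0, 0.981, -0.192, -0.0]
wrist_force: [-0.1, -1.0, -0.0]
width: 0.0003
```

```bash
python3 look.py f; python3 idx.py f -20
```

```text
9.825 [ 0.4521 -0.0273  0.2266] [-0.      0.9814 -0.1922 -0.0001] [ 0.0947 -0.8719 -0.1959]
phi -202.1639232514315 u,t 0.05487380588139587 0.0271856125669649 q6 1.7278558975175102 -0.22974543944366072
top target -22.545146726862303 30.5 index -20.465657111952407 [-20.6568 -20.2442 -20.6238 -20.5126 -20.4038 -20.3706 -20.7301 -20.6502
 -20.3598] 19.0
  line T dir -24.45512072544022 axis offset mm 3.0137739979431757
  line I dir -20.377476738698185 axis offset mm -0.09426575121751242
scene target -22.987341772151897 15.5 index -21.57914110429448 [-21.9764 -21.3102 -21.4714 -21.6483 -21.592  -21.8909 -21.6213 -21.1395
 -21.288 ] 6.5
  line T dir -23.391790331175297 axis offset mm 0.6334563855440297
  line I dir -21.28590633664675 axis offset mm -0.22140606964319776
```

```bash
cat > ticks.py <<'E'
from meas import *
import sys
C=np.array((.5134,-.0232))
for n,f in(("top","top0"),("scene","scene0"),("top","top_f"),("scene","scene_f")):
    g=cv2.cvtColor(cv2.imread(f"pics/{f}.png"),cv2.COLOR_BGR2GRAY)
    A=[];D=[]
    for k in range(36):
        a0=-22.6+10*k
        L=line_ang(n,g,C,.036,.077,.083,a0,4)
        ok=L[:,2]>5
        if ok.sum()>=4: A.append(a0);D.append(np.median(L[ok,1])-a0)
    A=np.array(A);D=np.array(D)
    X=np.c_[np.ones(len(A)),np.cos(np.radians(A)),np.sin(np.radians(A))]
    w=abs(D-np.median(D))<2.5
    s,_,_,_=np.linalg.lstsq(X[w],D[w],rcond=None)
    res=D-X@s; w&=abs(res)<1; s=np.linalg.lstsq(X[w],D[w],rcond=None)[0]
    # D = off + (ey cos a - ex sin a)/r (deg)
    print(f,"n",w.sum(),"target ang",-22.6+s[0],"centre shift mm x,y",-np.radians(s[2])*80,np.radians(s[1])*80,"rms",np.std((D-X@s)[w]))
E
python3 ticks.py
```

```text
top0 n 36 target ang -22.710273336034692 centre shift mm x,y 0.6540564184614275 0.24092045423583372 rms 0.13291660951562498
scene0 n 1 target ang -22.85 centre shift mm x,y -0.13414437360855094 -0.3222611595334643 rms 0.0
top_f n 18 target ang -22.124305747056244 centre shift mm x,y 0.4372400607497472 -0.7261013917441795 rms 0.326860619452434
scene_f n 3 target ang -29.448940083271903 centre shift mm x,y -1.2930873308770863 10.184644891685279 rms 2.4962879103126154e-16meas.py:32: RuntimeWarning: invalid value encountered in scalar divide
  out.append((r*1e3,np.degrees((w*aa).sum()/w.sum()),d.max()))
```

```bash
sed -i 's/C=(.5134,-.0232)/C=(.51405,-.02296)/' idx.py; python3 idx.py f -20; sed 's/_{t}/{t}/' idx.py > idx0.py; python3 idx0.py 0 147.5
```

```text
top target -22.84072022160665 30.5 index -21.024024024024023 [-21.7593 -20.8598 -21.2481 -21.1792 -20.8116 -20.8254 -21.2397 -20.9381
 -20.8611] 20.0
  line T dir -24.48371371312966 axis offset mm 2.586353820749084
  line I dir -20.374286179275863 axis offset mm -0.5455006629020783
scene target -23.296296296296298 14.5 index -22.144666666666666 [-22.7438 -22.0266 -22.1652 -22.2422 -22.1272 -22.3163 -21.9222 -21.7235
 -21.9499] 7.0
  line T dir -22.971314460171428 axis offset mm -0.5025879030062314
  line I dir -21.402170848306653 axis offset mm -0.5900669713905067
top target -22.837708830548923 28.5 index 148.34271978021977 [148.4542 148.454  148.7087 148.3073 148.383  148.2548 148.0829 148.1635
 148.0364] 20.5
  line T dir -24.300780052870515 axis offset mm 2.3082368448855215
  line I dir -32.15525423751996 axis offset mm -0.40957404670272657
scene target -23.334615384615386 13.5 index 150.0528273809524 [151.7839 150.7832 150.4127 150.3895 150.0691 149.7323 149.3756 148.9969
 149.1228] 5.5
  line T dir -22.47232179490403 axis offset mm -1.3697844784926594
  line I dir -32.95192039794819 axis offset mm -2.4269472305059936
```

Request:
{"fn": "step_arm", "kwargs": {"moves": [[1, -0.08, -0.16, 0, 0, 0, 1.6], [1, 0, 0, 0, 0, 0, 0], [1, 0, 0, 0, 0, 0, 0]]}}

```text
time: 10.2
eef_pos: [0.4519, -0.0255, 0.2267]
tool_rot: [0.0, 0.978, -0.207, 0.0]
wrist_force: [-0.2, -1.9, -0.5]
width: 0.0004
```

```bash
python3 look.py g; python3 idx.py g -22
```

```text
10.3 [ 0.4519 -0.0255  0.2267] [ 0.0001  0.9783 -0.207   0.0001] [-0.217  -2.1639 -0.1209]
phi -203.8978782414953 u,t 0.05493120682113159 0.027242869920095975 q6 1.7622599261439096 -0.22580528829942384
top target -22.85875 31.5 index -22.59203980099502 [-23.2772 -22.1173 -22.44   -22.7544 -22.8282 -22.267  -22.6845 -22.8127
 -22.3594] 23.5
  line T dir -24.05655599496865 axis offset mm 1.9245270703971562
  line I dir -22.557398953269914 axis offset mm -0.01970330431774798
scene target -23.3271144278607 13.5 index -23.822080291970803 [-24.2444 -24.0108 -23.8354 -23.9324 -23.8025 -23.7104 -23.4421 -23.2496
 -23.2112] 7.5
  line T dir -22.18773156652735 axis offset mm -1.8043948530894427
  line I dir -22.525792698296755 axis offset mm -1.0003400984237487
```

View pics/look_g.png

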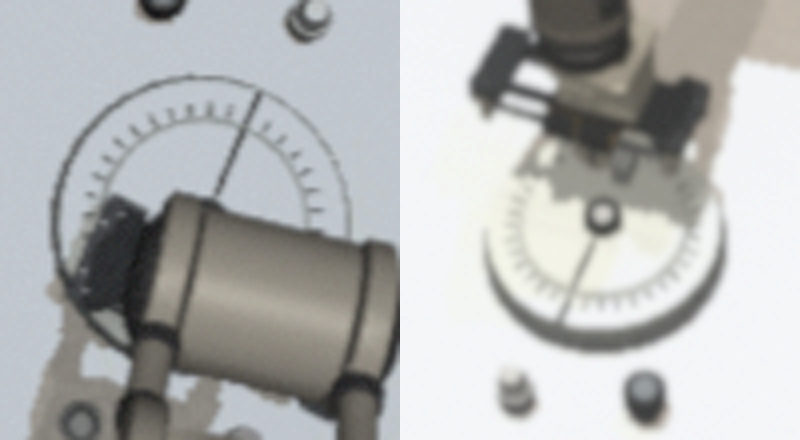

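The two lines now run straight on from each other in both views, within about 0.3° in the top view. I'll back off, lift clear and check again unobstructed.

Request:
{"fn": "step_arm", "kwargs": {"moves": [[1, 0, 0.3, 0, 0, 0, 0], [1, 0, 0.7, 0, 0, 0, 0], [1, 0, 0.5, 0, 0, 0, 0], [1, 0, 0, -4, 0, 0, 0], [1, 0, 0, -5, 0, 0, 0], [1, 0, 0, -5, 0, 0, 0], [1, 0, 0, -2, 0, 0, 0], [1, 0, 0, 0, 0, 0, 0]]}}

```text
time: 11.3
eef_pos: [0.4458, -0.0393, 0.3879]
tool_rot: [0.0, 0.978, -0.207, 0.002]
wrist_force: [-0.7, -0.2, -0.4]
width: 0.0005
```

```bash
python3 look.py h; python3 idx.py h -22; python3 - <<'E'
import cv2
a=cv2.imread("pics/top0.png")[170:240,145:215];b=cv2.imread("pics/scene0.png")[160:220,290:350]
import numpy as np
cv2.imwrite("pics/btn.png",np.hstack([cv2.resize(a,(400,400)),cv2.resize(b,(400,400))]))
E
```

```text
11.4 [ 0.4454 -0.0392  0.3858] [-0.      0.9783 -0.2073 -0.0007] [ 0.0219 -0.2534 -0.7765]
phi -203.92606367072355 u,t 0.055307055030020716 0.04244868569959371 q6 1.7290131654681489 -0.2593972828375914
top target -22.855128205128207 30.5 index -22.59407894736842 [-23.6956 -22.1658 -22.452  -22.7027 -22.8307 -22.3178 -22.5971 -22.7176
 -22.2558] 16.5
  line T dir -23.943521330790578 axis offset mm 1.7330504510428908
  line I dir -22.425811213662865 axis offset mm -0.13705701801394526
scene target -23.367021276595747 14.5 index -23.854666666666674 [-24.2376 -23.9542 -23.794  -24.0174 -23.9003 -23.7089 -23.7981 -23.4397
 -23.5965] 7.0
  line T dir -21.487476228826765 axis offset mm -2.9724340511174026
  line I dir -22.995531923670303 axis offset mm -0.6711996924782472
```

View pics/look_h.png

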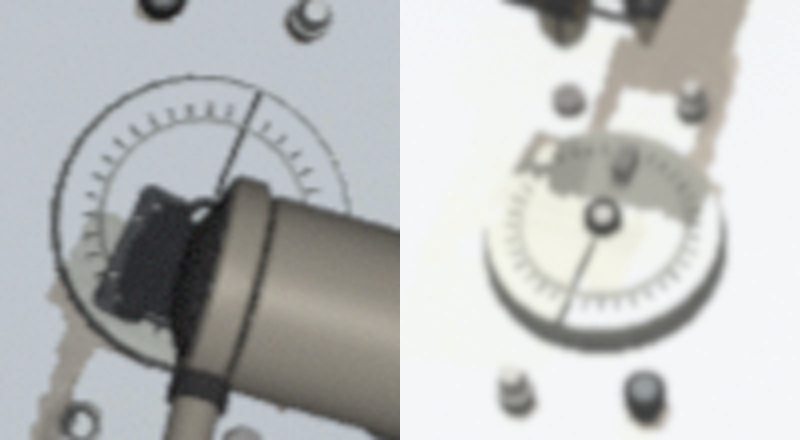

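View pics/btn.png

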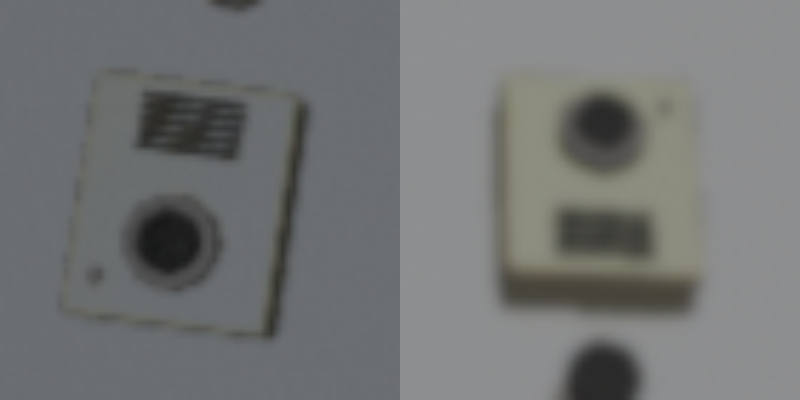

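```bash
python3 - <<'E'
from h import *
P={}
for n,x0,y0 in(("top",165,202),("scene",311,168)):
    g=cv2.cvtColor(cv2.imread(f"pics/{n}0.png"),cv2.COLOR_BGR2GRAY)
    s=cv2.resize(g[y0:y0+20,x0:x0+20],None,fx=8,fy=8,interpolation=cv2.INTER_CUBIC)
    b=(s<(int(s.min())+18)).astype(np.uint8); N,l,st,ce=cv2.connectedComponentsWithStats(b)
    i=1+st[1:,4].argmax(); p=ce[i]/8+[x0-.44,y0-.44]; P[n]=p; print(n,p,st[i],[pix2w(n,[p],z)[0] for z in(.055,.065,.075)])
rs=[]
for n in P:
    k,d,T=K(n); c=-T[:3,:3].T@T[:3,3]; w=pix2w(n,[P[n]],.06)[0]; v=(w-c)/np.linalg.norm(w-c); rs.append((c,v))
A=sum(np.eye(3)-np.outer(v,v) for c,v in rs); B=sum((np.eye(3)-np.outer(v,v))@c for c,v in rs); X=np.linalg.solve(A,B)
print(X,[np.linalg.norm(np.cross(X-c,v)) for c,v in rs])
E
```

```text
top [174.046  211.8407] [  35   42   83   83 5172] [array([0.5195, 0.291 , 0.055 ]), array([0.5189, 0.2893, 0.065 ]), array([0.5183, 0.2876, 0.075 ])]
scene [320.0858 177.9987] [  47   58   59   53 2361] [array([0.5147, 0.2907, 0.055 ]), array([0.5212, 0.2882, 0.065 ]), array([0.5276, 0.2857, 0.075 ])]
[0.5191 0.2894 0.0618] [np.float64(0.0004260973152761105), np.float64(0.00042609731527595656)]
```

Request:
{"fn": "step_arm", "kwargs": {"moves": [[1, -1.1, -5.5, 0, 0, 0, 0], [1, -1.1, -5.5, 0, 0, 0, 0], [1, -1.1, -5.5, 0, 0, 0, 0], [1, -1.1, -5.5, 0, 0, 0, 0], [1, -1.1, -5.5, 0, 0, 0, 0], [1, -1.1, -5.5, 0, 0, 0, 0], [1, 0, 0, 0, 0, 0, 0], [1, 0, 0, 0, 0, 0, 0]]}}

```text
time: 12.4
eef_pos: [0.5191, 0.2891, 0.3847]
tool_rot: [0.001, 0.978, -0.207, -0.001]
wrist_force: [-0.6, 0.3, 0.1]
width: 0.0002
```

```bash
python3 look.py i; python3 idx.py i -22; sed -i 's/,("top","top_f"),("scene","scene_f")/,("top","top_i")/' ticks.py; python3 ticks.py
```

```text
12.5 [0.5193 0.2882 0.3859] [ 0.0007  0.9782 -0.2078 -0.0007] [ 0.0076 -0.5129  0.0874]
phi -203.9860813488129 u,t 0.12089860700087778 -0.2866247909428611 q6 2.367340416107109 0.37780678235608944
top target -22.84702549575071 30.0 index -22.598058525604955 [-23.2116 -21.9886 -22.4217 -22.7937 -22.8669 -22.3647 -22.5387 -22.7259
 -22.2641] 21.0
  line T dir -24.144033345973675 axis offset mm 2.067842373637236
  line I dir -22.572596802038575 axis offset mm -0.0011023227053100248
scene target -23.340909090909093 13.5 index -23.857276119402986 [-24.2356 -23.9808 -23.8622 -23.9805 -23.808  -23.6692 -23.6531 -23.2791
 -23.253 ] 6.5
  line T dir -21.54598129215507 axis offset mm -2.826850728607278
  line I dir -22.583720250056047 axis offset mm -0.9747753107817424
top0 n 36 target ang -22.710273336034692 centre shift mm x,y 0.6540564184614275 0.24092045423583372 rms 0.13291660951562498
scene0 n 1 target ang -22.85 centre shift mm x,y -0.13414437360855094 -0.3222611595334643 rms 0.0
top_i n 36 target ang -22.697603219946437 centre shift mm x,y 0.6569640839618712 0.27051183594708905 rms 0.13195021314507457meas.py:32: RuntimeWarning: invalid value encountered in scalar divide
  out.append((r*1e3,np.degrees((w*aa).sum()/w.sum()),d.max()))
```

View pics/look_i.png

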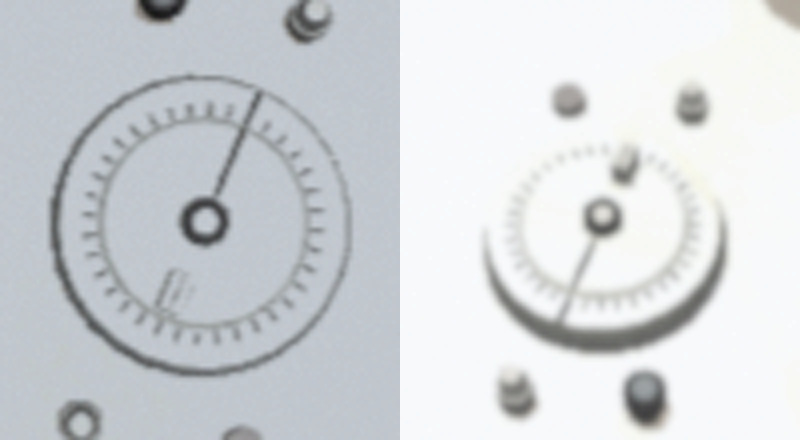

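View pics/scene_i.png

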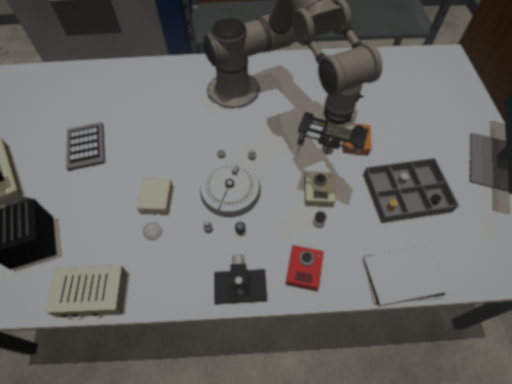

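With a clear view, the mark reads -22.6° and the target line -22.7° (from 36 ticks), so the dial is set. Next I'll descend on the cream box's button.

Request:
{"fn": "step_arm", "kwargs": {"moves": [[1, 0, 0, 5, 0, 0, 0], [1, 0, 0, 4, 0, 0, 0], [1, 0, 0, 3, 0, 0, 0], [1, 0, 0, 0.8, 0, 0, 0], [1, 0, 0, 0, 0, 0, 0], [1, 0, 0, 0, 0, 0, 0]]}}

```text
time: 13.25
eef_pos: [0.5198, 0.2892, 0.2603]
tool_rot: [-0.001, 0.978, -0.207, 0.001]
wrist_force: [-0.5, 0.3, -0.2]
width: 0.0004
```

```bash
python3 - <<'E'
from h import *
o=[]
for n in("top","scene"):
    im=cams.snapshot(n)[:,:,::-1].copy(); p=w2pix(n,[[.519,.289,.065]])[0].astype(int)
    o.append(cv2.resize(im[p[1]-35:p[1]+35,p[0]-35:p[0]+35],(400,400),interpolation=cv2.INTER_CUBIC))
cv2.imwrite("pics/btn2.png",np.clip(np.hstack(o)*1.6,0,255).astype(np.uint8))
s=telemetry.read_state(); print(s['eef_pos'],s['wrist_force'])
E
```

```text
[0.5196 0.2894 0.2601] [ 1.2612  0.0851 -0.0776]
```

View pics/btn2.png

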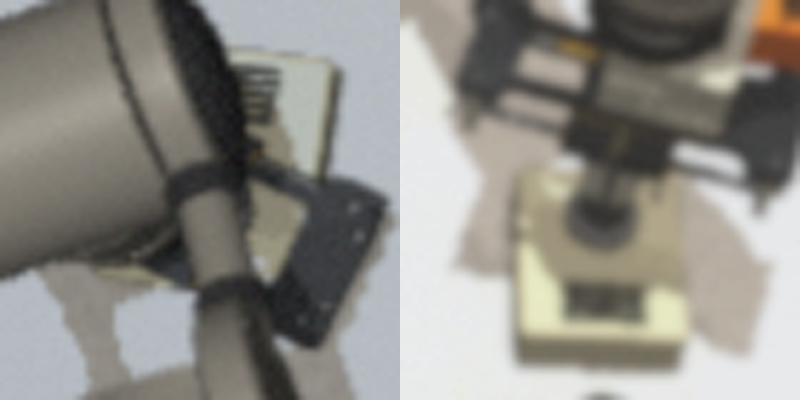

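Request:
{"fn": "step_arm", "kwargs": {"moves": [[1, 0, 0, 0.6, 0, 0, 0], [1, 0, 0, 0.4, 0, 0, 0], [1, 0, 0, 0.2, 0, 0, 0], [1, 0, 0, 0, 0, 0, 0]]}}

```text
time: 13.85
eef_pos: [0.5192, 0.2893, 0.2464]
tool_rot: [0.0, 0.978, -0.207, -0.0]
wrist_force: [-0.0, 0.9, 0.0]
width: 0.0002
```

Request:
{"fn": "step_arm", "kwargs": {"moves": [[1, 0, 0, 0.2, 0, 0, 0], [1, 0, 0, 0, 0, 0, 0]]}}

```text
time: 14.1
eef_pos: [0.5194, 0.2894, 0.2449]
tool_rot: [-0.0, 0.978, -0.207, 0.0]
wrist_force: [-0.8, 0.2, 1.5]
width: 0.0003
```

Request:
{"fn": "step_arm", "kwargs": {"moves": [[1, 0, 0, 0.2, 0, 0, 0], [1, 0, 0, 0, 0, 0, 0]]}}

```text
time: 14.35
eef_pos: [0.5194, 0.2894, 0.2428]
tool_rot: [-0.0, 0.978, -0.207, 0.0]
wrist_force: [-0.5, 0.4, 3.0]
width: 0.0004
```

Request:
{"fn": "step_arm", "kwargs": {"moves": [[1, 0, 0, 0.2, 0, 0, 0], [1, 0, 0, 0, 0, 0, 0]]}}

```text
time: 14.6
eef_pos: [0.5194, 0.2894, 0.2408]
tool_rot: [-0.0, 0.978, -0.207, 0.0]
wrist_force: [-0.4, 0.7, 4.2]
width: 0.0005
```

Request:
{"fn": "step_arm", "kwargs": {"moves": [[1, 0, 0, 0.1, 0, 0, 0], [1, 0, 0, 0, 0, 0, 0]]}}

```text
time: 14.85
eef_pos: [0.5194, 0.2894, 0.2398]
tool_rot: [-0.0, 0.978, -0.207, 0.0]
wrist_force: [-0.6, 0.6, 3.5]
width: 0.0005
```

Request:
{"fn": "step_arm", "kwargs": {"moves": [[1, 0, 0, 0.1, 0, 0, 0], [1, 0, 0, 0, 0, 0, 0]]}}

```text
time: 15.1
eef_pos: [0.5194, 0.2894, 0.2392]
tool_rot: [-0.0, 0.978, -0.207, 0.0]
wrist_force: [-1.1, -0.0, 7.7]
width: 0.0005
```

The force jumped from about 4 N to 7.7 N and the hand stopped descending, so the button is at its stop. I'll let go, lift and move clear.

Request:
{"fn": "step_arm", "kwargs": {"moves": [[1, 0, 0, -0.5, 0, 0, 0], [1, 0, 0, -1.5, 0, 0, 0], [1, 0, 0, -4, 0, 0, 0], [1, 0, 0, -5, 0, 0, 0], [1, 0, 0, -5, 0, 0, 0], [1, 3, 3, 0, 0, 0, 0], [1, -4, 0, 0, 0, 0, 0], [1, -4, 0, 0, 0, 0, 0], [1, 0, 0, 0, 0, 0, 0], [1, 0, 0, 0, 0, 0, 0]]}}

```text
time: 16.35
eef_pos: [0.4616, 0.2821, 0.3991]
tool_rot: [0.0, 0.978, -0.207, 0.0]
wrist_force: [0.8, -0.5, -0.6]
width: 0.0001
```

```bash
python3 look.py j; python3 idx.py j -22; python3 ticks.py 2>/dev/null| tail -1
```

```text
16.45 [0.4621 0.2819 0.3987] [ 0.0001  0.9782 -0.2075  0.0001] [ 0.6658  0.1999 -0.8025]
phi -203.9469155290877 u,t 0.17040027551195966 -0.25769475786598534 q6 2.39507822712827 0.4062287298723105
top target -22.801282051282055 30.5 index -22.59175691937425 [-23.2798 -22.1123 -22.4868 -22.781  -22.8456 -22.3142 -22.6042 -22.8175
 -22.3387] 20.5
  line T dir -25.002097976896298 axis offset mm 3.4490673960751073
  line I dir -22.51053056668762 axis offset mm -0.06991494795909954
scene target -23.326789838337184 13.5 index -23.85047846889952 [-24.1928 -24.0356 -23.8483 -23.9805 -23.9621 -23.8044 -23.6252 -23.3583
 -22.8056] 6.5
  line T dir -22.102205037563518 axis offset mm -1.9393573132620532
  line I dir -22.622744373199694 axis offset mm -0.9490127041969452
top_i n 36 target ang -22.697603219946437 centre shift mm x,y 0.6569640839618712 0.27051183594708905 rms 0.13195021314507457
```

View pics/scene_j.png

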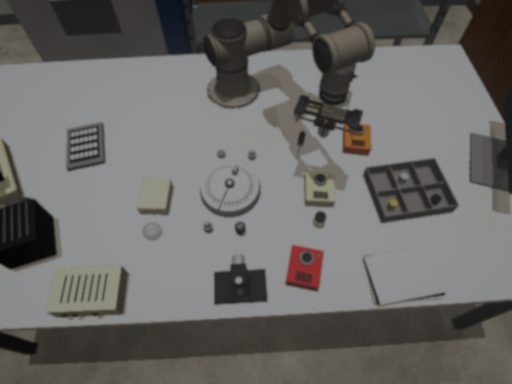

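View pics/top_j.png

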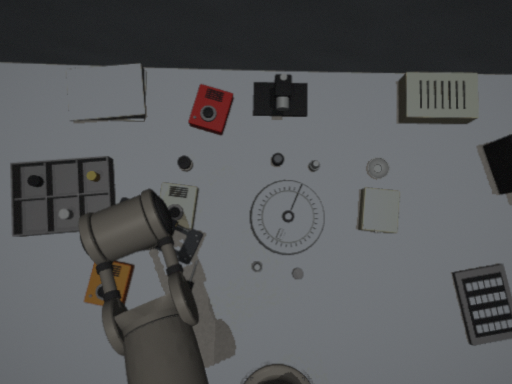

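The hand is clear with its tips about 22 cm up. The button shows free at (320,179) in the scene view. The mark is on the long line at (297,190) in the top view, and the bystanders in view haven't moved. I'm handing the job in.

```bash
python3 -c "
from cell import ticket; print(ticket.finish_job())"
```

```text
the job is handed in; nothing more can be done
None
```

The dial is set on the long line and the picture was taken afterwards. I handed the job in at about 16.5 s. I turned the dial about 171° clockwise by pushing one face of the lug with the closed fingertips. After backing off and checking the setting, I pressed the cream box's button once and let it go.

- **Alignment:** in the top view the index mark read -22.6° against -22.7° to -22.8° for the target line, and this was the same before and after the press. The scene view disagreed slightly, with the mark about 0.5° past the line. I trusted the top view because all 36 ring lines fitted there.
- **Button:** contact came at a tip height of about 68 mm. I pressed about 6 to 7 mm until the force jumped to 7.7 N, so it reached its stop. There was no direct reading of the button's travel.
- **Finish:** the hand ended about 22 cm above the table, touching nothing. By eye, the loose items in view had not moved. Part of the screwdriver was hidden by the arm in the last pictures, but the hand never went low near it.

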